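# Send an ampoule carton through the chute flap

## Task

With your fingertips, push the blue-banded ampoule carton across the raised deck to the chute mouth and on through the hanging yellow flap until it slides down the ramp into the bay behind. Draw your fingers back before the flap drops, so that it never falls on or touches them and hangs shut again behind the carton. Only push the carton, never lift it, and leave the red-banded carton, the vials, bottles and cup where they stand.

Things in the scene. Friction and masses are not known exactly. Their poses are not given: they have to be found in the camera images.
- chute: Fixed chute unit, its place and yaw on the bench vary: white cabinet with a flat grey deck 90 mm above the bench. Origin on the bench (z = 0) straight below the flap; +x points through the flap (away from the robot), y left, z up. The deck spans x -270 to +4 mm, y -220 to +220 mm. Lips 20 mm high run along its back edge (x = 0) either side of the mouth.
- mouth (a point): Middle of the mouth, on the deck surface (chute x = y = 0, 90 mm above the bench), axes as the chute's. Blue frame round it 12 mm thick, 146 mm wide; opening 86 mm wide, 54 mm high; lintel on top reaches 64 mm above the deck. Nothing stands above the lintel.
- lane (a point): Point on the deck midway between the flared front ends of the two steel guide rails (chute x = -100, y = 0 mm). The rails, 5 mm thick and 14 mm high, are about 122 mm apart (inside) here, narrow to 86 mm at x = -52 mm and run on parallel to the mouth.
- ramp_top (a point): Middle of the deck's far edge (chute x = +4 mm), where a slippery 28 degree ramp falls to an open-topped bay at bench level ending at chute x = 318 mm. The last 20 mm of deck is slippery too: once the carton's centre has passed this edge it tips and slides down by itself, its tail then still about 40 mm before the flap.
- flap (a joint): Light yellow flap (50 g, 80 mm wide, 4 mm thick) hanging in the mouth from a level hinge 57 mm above the deck; its lower edge is 3 mm above the deck. 0 = hanging shut, grows (rad, up to 1.45) as its lower edge swings inward, to the chute's +x, never towards the robot. Falls shut by its own weight; opens with under 1 N.
- blue_carton_center (a point): Centre of the loose blue-banded white carton (the one to send): 90 mm long (its x axis), 64 mm wide (y), 30 mm tall, 0.15 to 0.28 kg, lying flat on the deck, clear of the rails, to the left or the right of the mouth's centre line, its length within about 15 degrees of the chute's x.
- red_carton_center (a point): Centre of the red-banded carton, same size, lying on the other side of the centre line; stays where it is.
- amber_vial: small amber glass vial with metal cap, 26 mm across, 45 mm tall, standing on the deck near its back edge; origin at the centre of its underside; stays where it is
- clear_vial: small clear glass vial with blue cap, 26 mm across, 45 mm tall, standing on the deck near its back edge on the other side; origin at the centre of its underside; stays where it is
- saline_left: clear bottle with blue cap, 70 mm across, 160 mm tall, on the bench to the left; origin at the centre of its underside; stays where it is
- saline_right: white bottle, 70 mm across, 140 mm tall, on the bench to the right; origin at the centre of its underside; stays where it is
- steel_cup: open steel cup, 76 mm across, 70 mm tall, on the bench to the left; origin at the centre of its underside; stays where it is
Mind the look-alikes: they are no part of the job. What is shaped like the part that bears blue_carton_center but green or turquoise is not meant.

How it is judged:
By the outcome, as a careful person would: the job done as asked, in the order asked, and still so for the second after the job is handed in, with the robot touching nothing.
It also fails if it takes over 48 s, if anything falls off the work surface, if the arm or the gripper's body presses on something with over 40 N, if the wrist force passes 120 N, or if a joint passes its speed limit or range.

## Robot

A 6-joint arm with a two-finger parallel gripper is mounted at the origin on the work surface. World frame = base frame: x ahead of the robot, y to its left, z up, the work surface at z = 0. Lengths are in m, angles in rad, forces in N, time in s.
With the tool pointing down it reaches from about 0.4 to 0.825 m from the base axis. Payload 7 kg.
Tool frame: the origin (TCP) lies between the finger pads; the fingertips stand 8 mm ahead of it and the grasp point (between the pads) lies 11 mm behind it (r.tip_reach is the z of the fingertips in the tool frame, in m); z points along the fingers, y is the line along which they close (so a half turn about z gives the same grasp; the last joint's range is limited). The gripper opens to 88 mm and grips with 3 to 60 N. Pads are 19 mm wide; open, the fingers measure 130 mm over their backs; the gripper's body (78 mm by 193 mm) begins 47 mm behind the grasp point.
Start: joints at [1.424, 0.359, 0.012, 0, -1.224, -0.288], TCP at [0.284, 0.612, 0.197] pointing down, gripper open.
Joint ranges: [-3.07, 3.07], [-1.43, 2.12], [-1.02, 1.25], [-3.03, 1.67], [-3.05, -0], [-3.03, 3.03]. Speed limits (rad/s): [2.39, 2.39, 3.01, 3.14, 3.14, 3.14].

## Interface

Orientations are given as a unit quaternion [x, y, z, w].
In Python, from cell import r, claw, solver, eyes, workorder, spotter, sensors gives the robot as it stands. Calls block until the motion is done:
- r.move_to(position, orientation): joint-space move of the TCP to a pose.
- r.movel(position, frame=None, speed=0.15): straight line of the TCP; frame=None keeps the orientation; speed is the mean speed in m/s.
- r.movej(angles): joint-space move.
- claw.set_gripper(opening, grip_force=None): finger opening in m; grip_force is the grip in N (None keeps the last); returns when the fingers have stopped.
- r.dwell(seconds).
- solver.solve_ik(position, orientation): joint angles nearest the present ones, or None.
- eyes.snapshot(name): name is "scene" or "side" or "wrist"; returns the picture (420x560x3 uint8, red, green, blue); there is no depth.
- eyes.camera_model(name): a dict with "camera_matrix" (3x3 intrinsics, pixels), "T" (4x4, takes a point from camera to world coordinates); the wrist camera has in their place "tool_from_camera" (4x4, takes a point from camera to tool coordinates, whose origin is the TCP and whose axes are the flange's). Camera axes: x right, y up, looking along -z (the intrinsics and any distortion apply to the point x, -y, -z); pixel columns grow to the right and rows downward; lengths in m; the calibration is good to about 2 mm. A picture is of the moment at which its call begins: read the wrist's pose just before it. camera_model takes no time and is no camera call.
A pose or a line that the arm cannot do raises r.PlanningError and nothing moves.
- workorder.finish_job(): hands the job in; it is judged then, once.
Trained networks look in the newest picture that a camera, given by its name, has taken for a name from the list of things; names that differ only in an ending like _2 or _b are one class to them, and where a whole thing is asked for, a point or a joint stands for the part that bears it (a point fixed in the world has none). Each returns a list of dicts, best first, with "score" (0 to 1); they miss things now and then, are a little off and sometimes report something else, mostly with a low value. They report only what shows in the picture. A call takes as long as a camera call. They do not tell look-alikes from the thing itself.
- spotter.recognise(query, camera): "at" ([column, row] in pixels, amid what is visible of it).
- spotter.regions_of(query, camera): "region" (420x560 bool, what is visible of it) and "at" ([column, row] in pixels, amid what is visible of it).
Readings, each from a call of its own:
- sensors.read_clock(): time.
- sensors.read_q(): joint angles.
- sensors.read_dq(): joint speeds.
- sensors.read_tau(): joint torques, N m.
- sensors.read_eef_pos(): TCP position.
- sensors.read_orientation(): TCP orientation.
- sensors.read_ft_force(): force on the tool from outside, world axes, zero at the start.
- sensors.read_wrist_torque(): the same for the moment, N m.
- sensors.read_opening(): finger opening in m.
- sensors.read_finger_force(): force on a finger pad.
Only numpy, scipy, OpenCV 4.12 (cv2) and the standard library are available. Lean on these libraries where they do the work, as an engineer would, in place of code of your own. Each camera call takes 0.05 s, during which the arm holds its last target. There are 200 camera calls.

## Working session

There is one attempt and no reset: what is moved stays moved. The work goes in short steps, each a Python script; the robot and the scene stay as the last script left them, time stands still between calls to the robot, and variables do not carry over. Pictures are saved under pics/ and viewed, at most 10 in all, crops included, and the job is handed in when it is done.

```bash
mkdir -p pics; ls
python3 - <<'E'
from cell import r, claw, solver, eyes, workorder, spotter, sensors
import cv2,numpy as np
ims=[]
for c in("scene","side"):
    im=eyes.snapshot(c); cv2.imwrite(f"pics/{c}0.png",im[:,:,::-1])
    m=eyes.camera_model(c); print(c,np.round(m["camera_matrix"],1).tolist(),np.round(m["T"],3).tolist(),[k for k in m])
    for q in("blue_carton_center","red_carton_center","flap","chute","amber_vial","clear_vial"):
        print(q,[(np.round(d["at"]).tolist(),round(d["score"],2)) for d in spotter.recognise(q,c)][:4])
print(sensors.read_clock(),r.tip_reach,sensors.read_orientation())
E
```

```text
pics
scene [[542.7, 0.0, 287.5], [0.0, 542.7, 220.4], [0.0, 0.0, 1.0]] [[-0.114, -0.542, 0.833, 2.014], [0.993, -0.066, 0.093, 0.165], [0.005, 0.838, 0.546, 1.026], [0.0, 0.0, 0.0, 1.0]] ['camera_matrix', 'T']
blue_carton_center [([322.0, 289.0], 0.98), ([367.0, 238.0], 0.94), ([302.0, 209.0], 0.64), ([254.0, 232.0], 0.51)]
red_carton_center [([232.0, 203.0], 0.79)]
flap [([252.0, 232.0], 0.65)]
chute [([250.0, 248.0], 0.97)]
amber_vial []
clear_vial [([314.0, 233.0], 0.61)]
side [[383.3, 0.0, 278.9], [0.0, 383.3, 207.1], [0.0, 0.0, 1.0]] [[0.735, 0.45, -0.506, 0.122], [-0.677, 0.502, -0.537, -0.534], [0.013, 0.738, 0.674, 0.777], [0.0, 0.0, 0.0, 1.0]] ['camera_matrix', 'T']
blue_carton_center [([248.0, 214.0], 0.84), ([200.0, 197.0], 0.66), ([298.0, 183.0], 0.53), ([298.0, 272.0], 0.4)]
red_carton_center [([301.0, 274.0], 0.97)]
flap [([321.0, 209.0], 0.52)]
chute [([301.0, 248.0], 0.73)]
amber_vial [([182.0, 161.0], 0.73), ([360.0, 265.0], 0.62)]
clear_vial [([270.0, 180.0], 0.7)]
0.7 0.008 [ 9.76461878e-01 -2.15690054e-01  1.19262827e-05 -3.17200444e-05]
```

View pics/scene0.png

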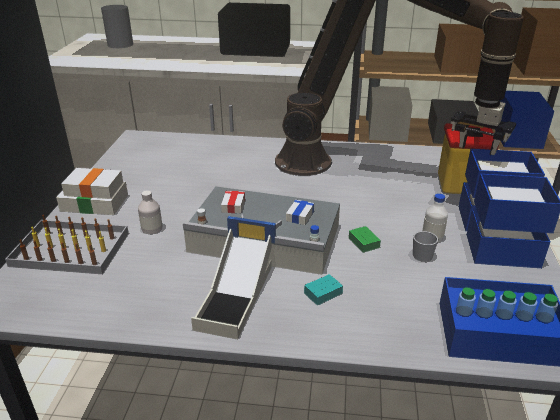

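View pics/side0.png

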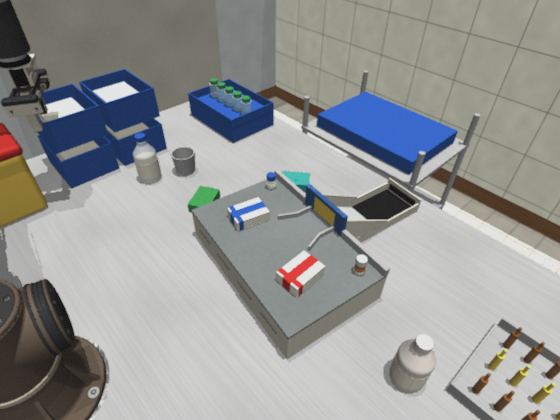

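Scene: the blue-banded white carton is at (301,211), and at side (248,214). The green (365,239) and turquoise (322,289) blocks lie on the bench and are look-alikes. The blue-banded one on the deck fits the description. Next I'll compute coarse poses and take a closer wrist view.

```bash
cat > h.py <<'E'
from cell import r, claw, solver, eyes, workorder, spotter, sensors
import cv2,numpy as np
from scipy.spatial.transform import Rotation as R
def cam(c):
    m=eyes.camera_model(c)
    if c=="wrist":
        T=np.eye(4);T[:3,:3]=R.from_quat(sensors.read_orientation()).as_matrix();T[:3,3]=sensors.read_eef_pos()
        return np.array(m["camera_matrix"]),T@m["tool_from_camera"]
    return np.array(m["camera_matrix"]),np.array(m["T"])
def ray(K,T,px,z):
    px=np.atleast_2d(np.array(px,float)); d=np.c_[(px[:,0]-K[0,2])/K[0,0],-(px[:,1]-K[1,2])/K[1,1],-np.ones(len(px))]@T[:3,:3].T
    return T[:3,3]+d*((z-T[2,3])/d[:,2])[:,None]
def proj(K,T,P):
    p=(np.atleast_2d(P)-T[:3,3])@T[:3,:3]; return np.c_[K[0,0]*p[:,0]/-p[:,2]+K[0,2],K[1,1]*-p[:,1]/-p[:,2]+K[1,2]]
def down(yaw,flip=False): # tool z down, tool x along yaw
    c,s=np.cos(yaw),np.sin(yaw); M=np.array([[c,s,0],[s,-c,0],[0,0,-1.]])
    return R.from_matrix(M).as_quat()
E
python3 - <<'E'
from h import *
K,T=cam("side"); print(ray(K,T,[(193,212),(289,338),(385,272),(278,175)],.09).round(3))
print(ray(K,T,[(249,212),(301,273)],.12).round(3))
K,T=cam("scene");print(ray(K,T,[(252,243),(186,237),(329,252)],.09).round(3), ray(K,T,[(301,210),(233,202)],.12).round(3))
m=eyes.camera_model("wrist");print(np.round(m["camera_matrix"]),np.round(m["tool_from_camera"],3),[k for k in m])
for y in(-.3,-.1,.1): print(y,[solver.solve_ik([.5,0,z],down(y)) is not None for z in(.3,.35,.4,.45)],[solver.solve_ik([.5,0,z],down(y+np.pi)) is not None for z in(.3,.35,.4)])
E
```

```text
[[ 0.458  0.149  0.09 ]
 [ 0.398 -0.276  0.09 ]
 [ 0.67  -0.305  0.09 ]
 [ 0.731  0.118  0.09 ]]
[[ 0.548  0.026  0.12 ]
 [ 0.509 -0.196  0.12 ]]
[[ 0.722 -0.085  0.09 ]
 [ 0.715 -0.288  0.09 ]
 [ 0.739  0.144  0.09 ]] [[ 0.568  0.046  0.12 ]
 [ 0.546 -0.176  0.12 ]]
[[308.   0. 278.]
 [  0. 308. 207.]
 [  0.   0.   1.]] [[ 0.     0.965  0.264  0.071]
 [ 1.     0.    -0.002 -0.   ]
 [-0.002  0.264 -0.965 -0.187]
 [ 0.     0.     0.     1.   ]] ['camera_matrix', 'tool_from_camera']
-0.3 [True, True, True, True] [True, True, True]
-0.1 [True, True, True, True] [True, True, True]
0.1 [True, True, True, True] [True, True, True]
```

Run:
```python
from h import *
p=sensors.read_eef_pos(); r.movel([p[0],p[1],.33])
r.move_to([.62,-.04,.36],down(-.113+np.pi))
c="wrist";K,T=cam(c);np.savez("w1",K=K,T=T)
im=eyes.snapshot(c);np.save("w1im",im)
cv2.imwrite("pics/w1.png",cv2.resize(im[:,:,::-1],(784,588),interpolation=2))
for q in("blue_carton_center","red_carton_center","flap","amber_vial","clear_vial"):
    print(q,[(np.round(d["at"]).tolist(),round(d["score"],2),ray(K,T,d["at"],.12)[0].round(3).tolist()) for d in spotter.recognise(q,c)][:3])
print(sensors.read_clock(),sensors.read_q().round(2),T.round(3).tolist())
```

```text
blue_carton_center [([449.0, 103.0], 0.96, [0.55, 0.195, 0.12]), ([326.0, 116.0], 0.66, [0.549, 0.033, 0.12]), ([397.0, 245.0], 0.54, [0.744, 0.124, 0.12])]
red_carton_center [([162.0, 108.0], 0.83, [0.515, -0.182, 0.12]), ([247.0, 145.0], 0.43, [0.575, -0.077, 0.12]), ([326.0, 118.0], 0.37, [0.551, 0.032, 0.12])]
flap [([252.0, 226.0], 0.66, [0.691, -0.086, 0.12])]
amber_vial [([128.0, 201.0], 0.75, [0.633, -0.257, 0.12]), ([372.0, 205.0], 0.58, [0.679, 0.09, 0.12])]
clear_vial [([374.0, 208.0], 0.79, [0.683, 0.092, 0.12])]
4.6333 [ 0.25  0.21  0.17 -0.   -1.53 -1.93] [[0.111, -0.959, -0.262, 0.55], [0.994, 0.107, 0.031, -0.031], [-0.002, -0.264, 0.965, 0.547], [0.0, 0.0, 0.0, 1.0]]
```

View pics/w1.png

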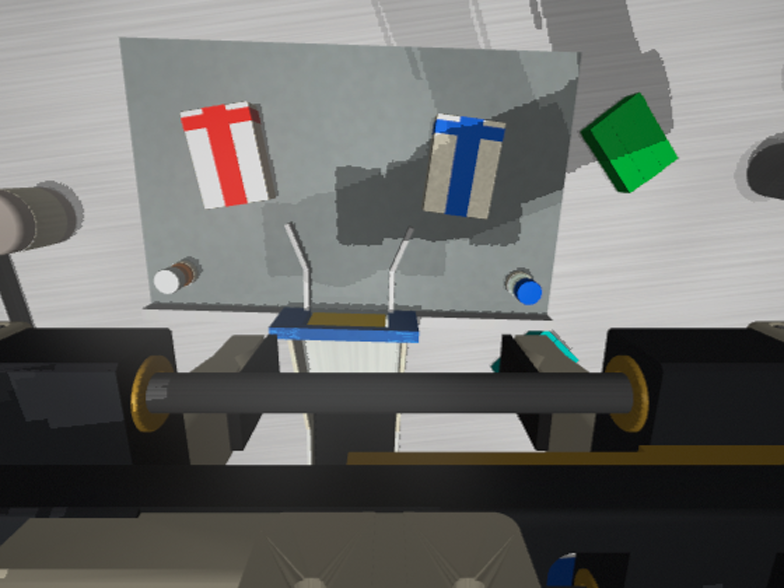

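The wrist view (1.4x enlarged) shows the blue-banded white carton with its top face at (437,114), (505,123), (488,218), (425,210), to the left of the mouth. The red carton is on the right at (225,155), the green look-alike is on the bench at (630,142), and the turquoise one is at (540,350). This confirms the target. Next I'll fit the poses.

Run:
```python
from h import *
d=np.load("w1.npz");K,T=d["K"],d["T"]
s=lambda L:np.array(L)/1.4
deck=ray(K,T,s([(120,38),(580,52)]),.09); print("front corners",deck.round(4).tolist())
rails=ray(K,T,s([(289,225),(409,232),(308,270),(391,268)]),.104);print("rails",rails.round(4).tolist())
fr=ray(K,T,s([(283,309),(404,312)]),.154);print("lintel front",fr.round(4).tolist())
f=ray(K,T,s([(310,311),(386,313)]),.144);print("flap",f.round(4).tolist())
v=deck[0]-deck[1]; yaw=np.arctan2(v[1],v[0])+np.pi/2; print("yaw",yaw,np.linalg.norm(v))
Rz=lambda a:np.array([[np.cos(a),-np.sin(a)],[np.sin(a),np.cos(a)]])
o=deck[:,:2].mean(0)+Rz(yaw)@[.27,0]; print("chute O",o)
tc=lambda P:(np.atleast_2d(P)[:,:2]-o)@Rz(yaw)
c=ray(K,T,s([(437,114),(505,123),(488,218),(425,210)]),.12); b=tc(c)
print("blue corners",b.round(4).tolist(),"ctr",b.mean(0)); u=b[2]+b[3]-b[0]-b[1];print("yaw",np.arctan2(u[1],u[0]),np.linalg.norm(u)/2)
rc=tc(ray(K,T,s([(182,112),(250,101),(268,200),(206,209)]),.12));print("red",rc.mean(0),rc.round(3).tolist())
print("rails c",tc(rails).round(4).tolist(),"flap c",tc(f).round(4).tolist(),tc(fr).round(4).tolist())
print("vials", tc(ray(K,T,s([(168,281),(529,292)]),.135)).round(3).tolist())
```

```text
front corners [[0.4005, -0.2714, 0.09], [0.4612, 0.1613, 0.09]]
rails [[0.5911, -0.1392, 0.104], [0.6118, -0.0181, 0.104], [0.6398, -0.1275, 0.104], [0.6473, -0.0406, 0.104]]
lintel front [[0.6647, -0.1465, 0.154], [0.6805, -0.0319, 0.154]]
flap [[0.6726, -0.1234, 0.144], [0.6829, -0.0496, 0.144]]
yaw -0.13931472178486182 0.43692979079128624
chute O [ 0.69820012 -0.09257285]
blue corners [[-0.2075, 0.0825], [-0.2015, 0.1459], [-0.1139, 0.1378], [-0.1199, 0.0757]] ctr [-0.16069883  0.11047819]
yaw -0.08395053226501566 0.08790834289655718
red [-0.1642005  -0.11422147] [[-0.203, -0.153], [-0.214, -0.089], [-0.125, -0.077], [-0.115, -0.138]]
rails c [[-0.0996, -0.0611], [-0.0959, 0.0618], [-0.053, -0.0427], [-0.0576, 0.0444]] flap c [[-0.0211, -0.0341], [-0.0211, 0.0404]] [[-0.0257, -0.058], [-0.0259, 0.0576]]
vials [[-0.045, -0.175], [-0.044, 0.181]]
```

```bash
cat >> h.py <<'E'
O=np.array([.6982,-.0926]);YAW=-.1393
def W(x,y,z): c,s=np.cos(YAW),np.sin(YAW); return [O[0]+c*x-s*y,O[1]+s*x+c*y,.09+z]
E
python3 - <<'E'
from h import *
claw.set_gripper(.038)
best=None
for a in(np.pi/2,-np.pi/2):
    q=solver.solve_ik(W(-.162,.178,.07),down(YAW+a)); print(a,None if q is None else np.round(q,2))
    if q is not None:
        m=np.abs(np.array(q)-sensors.read_q()).max()
        if best is None or m<best[0]: best=(m,a)
a=best[1]
r.move_to(W(-.162,.180,.09),down(YAW+a))
r.movel(W(-.162,.180,.018))
print(sensors.read_ft_force().round(1))
r.movel(W(-.162,.0425,.018),speed=.06)
print(sensors.read_ft_force().round(1))
r.movel(W(-.162,.08,.018)); r.movel(W(-.162,.08,.12))
r.move_to(W(-.10,.03,.26),down(YAW+np.pi))
c="wrist";K,T=cam(c);np.savez("w2",K=K,T=T)
im=eyes.snapshot(c);cv2.imwrite("pics/w2.png",cv2.resize(im[:,:,::-1],(784,588),interpolation=2))
print(sensors.read_clock(),a)
E
```

```text
1.5707963267948966 [ 0.53  0.22 -0.27  0.   -1.08  2.47]
-1.5707963267948966 [ 0.53  0.22 -0.27  0.   -1.08 -0.67]
[0.5 0.2 0.2]
[-0.7  0.5  1. ]
12.4167 -1.5707963267948966
```

View pics/w2.png

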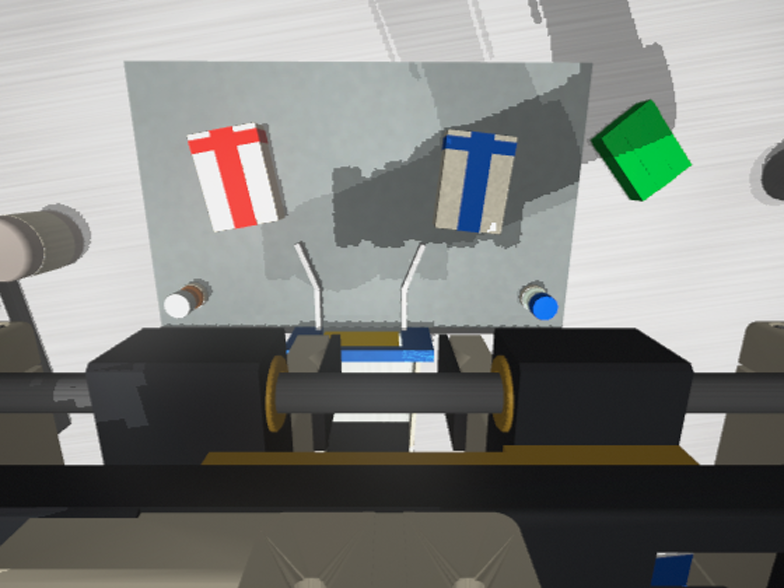

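Run:
```python
from h import *
d=np.load("w2.npz");K,T=d["K"],d["T"]
tc=lambda P:(np.atleast_2d(P)[:,:2]-O)@np.array([[np.cos(YAW),-np.sin(YAW)],[np.sin(YAW),np.cos(YAW)]])
s=lambda L:np.array(L)/1.4
c=tc(ray(K,T,s([(449,129),(519,137),(508,235),(437,230)]),.12));print(c.round(3),c.mean(0))
print(tc(ray(K,T,s([(124,61),(592,64)]),.09)).round(3)); print(tc(ray(K,T,s([(297,245),(421,245)]),.104)).round(3))
print(sensors.read_eef_pos(),W(-.1,.03,.26),T[:3,3],sensors.read_opening(),sensors.read_q())
```

```text
[[-0.208  0.084]
 [-0.202  0.148]
 [-0.112  0.145]
 [-0.117  0.076]] [-0.15968932  0.11310419]
[[-0.271 -0.219]
 [-0.269  0.22 ]]
[[-0.099 -0.063]
 [-0.1    0.062]]
[ 0.60301461 -0.04881728  0.34907382] [np.float64(0.6033341545012628), np.float64(-0.049005604054996627), 0.35] [ 0.53337568 -0.03888771  0.53572246] 0.03804343530821373 [ 2.41669944e-01  1.87274922e-01  1.14893750e-01 -2.09895984e-04
 -1.49984614e+00 -1.95033277e+00]
```

The carton hasn't moved and there was no contact force. I'll go back to the pre-push pose and check the actual pose and a picture.

Run:
```python
from h import *
r.move_to(W(-.162,.180,.09),down(YAW-np.pi/2))
print(sensors.read_eef_pos(),W(-.162,.180,.09))
r.movel(W(-.162,.180,.018)); print(sensors.read_eef_pos(),W(-.162,.18,.018))
a=eyes.snapshot("side")
r.movel(W(-.162,.145,.018),speed=.04);print(sensors.read_eef_pos(),W(-.162,.145,.018),sensors.read_ft_force())
b=eyes.snapshot("side")
o=np.hstack([cv2.resize(i[130:290,170:340],(400,376),interpolation=2) for i in(a,b)]);cv2.imwrite("pics/s3.png",o[:,:,::-1]);print(sensors.read_clock())
```

```text
[0.56314491 0.10811261 0.18049407] [np.float64(0.5627622110040937), np.float64(0.1081501066298605), 0.18]
[0.56355011 0.10806831 0.10882336] [np.float64(0.5627622110040937), np.float64(0.1081501066298605), 0.108]
[0.55800571 0.07363646 0.10799319] [np.float64(0.5579024634780535), np.float64(0.07348913644749043), 0.108] [-1.30449332 -1.20501287 -0.248549  ]
15.3417
```

View pics/s3.png

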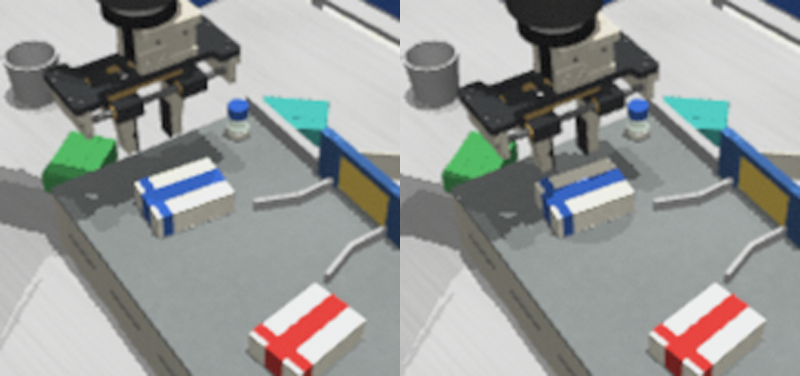

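Run:
```python
from h import *
ims=[]
for y in(.125,.0425):
    r.movel(W(-.162,y,.018),speed=.06);print(sensors.read_eef_pos().round(4),np.round(W(-.162,y,.018),4),sensors.read_ft_force().round(2))
    ims.append(eyes.snapshot("side"))
o=np.hstack([cv2.resize(i[130:290,170:340],(400,376),interpolation=2) for i in ims]);cv2.imwrite("pics/s4.png",o[:,:,::-1]);print(sensors.read_clock())
```

```text
[0.5551 0.0532 0.1081] [0.5551 0.0537 0.108 ] [-0.28  0.69  1.86]
[ 0.5437 -0.0278  0.108 ] [ 0.5437 -0.028   0.108 ] [0.04 0.62 0.11]
17.45
```

View pics/s4.png

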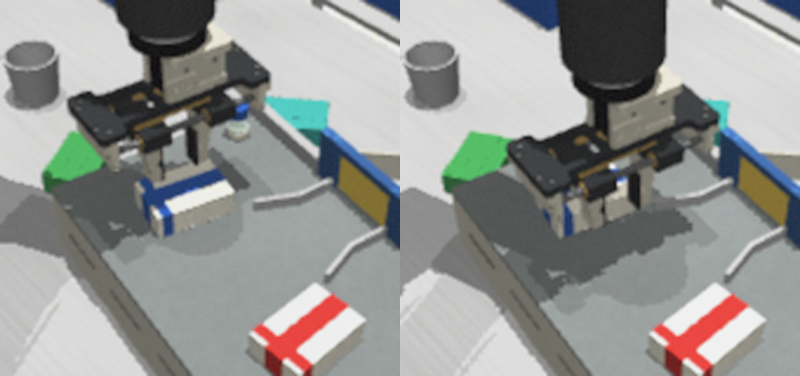

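The fingers slid over the top of the carton with Fz of about 2 N, so the tips are higher than stated at this opening. I'll find the deck here, clear of the carton, with a guarded descent.

Run:
```python
from h import *
f0=sensors.read_ft_force(); z=.018
while z>-.012:
    z-=.002; r.movel(W(-.162,.0425,z),speed=.04); f=sensors.read_ft_force()
    if f[2]-f0[2]>2.5: break
print(z,sensors.read_eef_pos(),f.round(2),f0.round(2),sensors.read_clock(),sensors.read_opening())
```

```text
-0.012 [ 0.54354258 -0.02805461  0.07784844] [ 0.33 -0.08  0.34] [ 0.07 -0.69  0.28] 21.2 0.03779389395573396
```

Run:
```python
from h import *
f0=sensors.read_ft_force(); z=-.012
while z>-.026:
    z-=.002; r.movel(W(-.162,.0425,z),speed=.06); f=sensors.read_ft_force()
    if f[2]-f0[2]>2.5: break
print(z,sensors.read_eef_pos(),f.round(2),sensors.read_clock())
i=eyes.snapshot("side")
cv2.imwrite("pics/s5.png",cv2.resize(i[130:290,170:370],(780,624-24),interpolation=2)[:,:,::-1])
```

```text
-0.02600000000000001 [ 0.5435519  -0.02804918  0.06383621] [0.26 0.21 0.03] 22.95
```

View pics/s5.png

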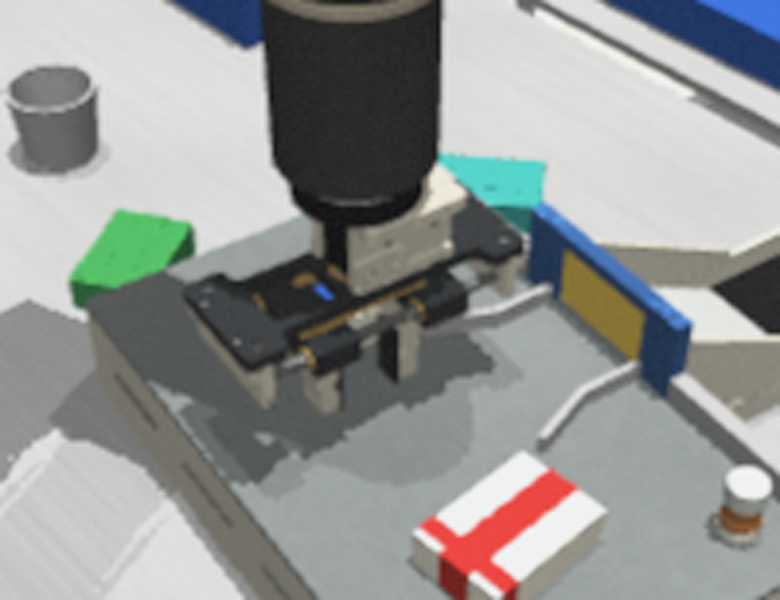

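Run:
```python
from h import *
K,T=cam("side")
tc=lambda P:(np.atleast_2d(P)[:,:2]-O)@np.array([[np.cos(YAW),-np.sin(YAW)],[np.sin(YAW),np.cos(YAW)]])
for n,p in dict(f1=(325,412),f2=(403,378),leg=(263,403),leg2=(512,290),rodmid=(365,335)).items():
    px=(170+p[0]/3.9,130+p[1]/3.75)
    print(n,[(z,tc(ray(K,T,px,z))[0].round(3).tolist()) for z in(.09,.1,.11,.12,.13,.15)])
```

```text
f1 [(0.09, [-0.193, 0.035]), (0.1, [-0.197, 0.027]), (0.11, [-0.202, 0.018]), (0.12, [-0.207, 0.01]), (0.13, [-0.211, 0.002]), (0.15, [-0.22, -0.014])]
f2 [(0.09, [-0.135, 0.033]), (0.1, [-0.141, 0.025]), (0.11, [-0.146, 0.017]), (0.12, [-0.152, 0.009]), (0.13, [-0.157, 0.001]), (0.15, [-0.168, -0.015])]
leg [(0.09, [-0.221, 0.063]), (0.1, [-0.225, 0.055]), (0.11, [-0.229, 0.046]), (0.12, [-0.233, 0.038]), (0.13, [-0.237, 0.029]), (0.15, [-0.246, 0.012])]
leg2 [(0.09, [-0.025, 0.063]), (0.1, [-0.032, 0.055]), (0.11, [-0.039, 0.046]), (0.12, [-0.046, 0.038]), (0.13, [-0.053, 0.029]), (0.15, [-0.067, 0.012])]
rodmid [(0.09, [-0.133, 0.081]), (0.1, [-0.139, 0.072]), (0.11, [-0.144, 0.063]), (0.12, [-0.15, 0.055]), (0.13, [-0.155, 0.046]), (0.15, [-0.166, 0.028])]
```

By the side-camera geometry, the tips are at about z 0.091 when the TCP reads 0.064. So they sit about 27 mm behind the TCP, not 8 mm ahead of it. I'll redo the lateral push with that correction.

Run:
```python
from h import *
r.movel(W(-.162,.0425,.04),speed=.3)
r.movel(W(-.162,.182,.04),speed=.3)
r.movel(W(-.162,.182,-.021),speed=.2)
r.movel(W(-.162,.165,-.021),speed=.15)
r.movel(W(-.162,.0425,-.021),speed=.08)
print(sensors.read_ft_force().round(1),sensors.read_eef_pos().round(4),np.round(W(-.162,.0425,-.021),4))
r.movel(W(-.162,.065,-.021)); r.movel(W(-.162,.065,.06),speed=.3)
r.move_to(W(-.14,0,.22),down(YAW+np.pi))
c="wrist";K,T=cam(c);np.savez("w3",K=K,T=T)
im=eyes.snapshot(c);cv2.imwrite("pics/w3.png",cv2.resize(im[:,:,::-1],(784,588),interpolation=2))
print(sensors.read_clock())
```

```text
[ 0.2 -0.5 -0.9] [ 0.5435 -0.0279  0.0688] [ 0.5437 -0.028   0.069 ]
28.45
```

View pics/w3.png

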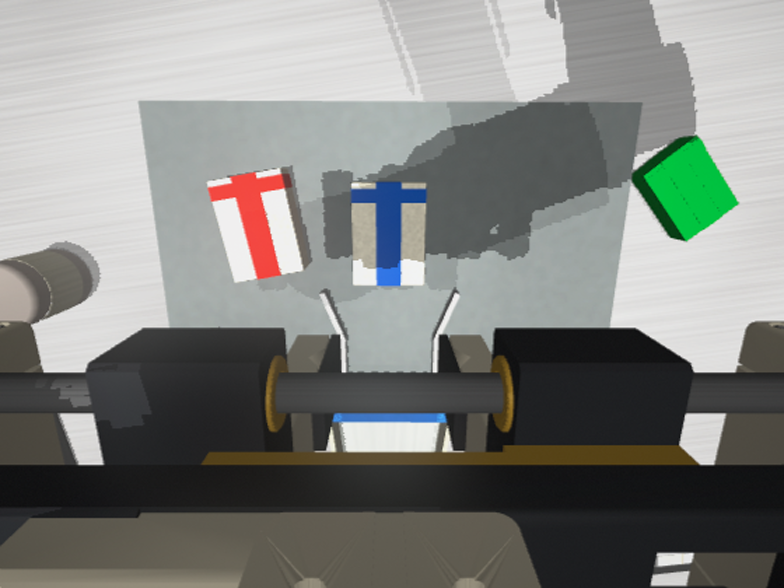

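The carton (388,234) is now centred and aligned between the rails. I'll push it forward.

Run:
```python
from h import *
claw.set_gripper(.02)
r.move_to(W(-.238,0,.05),down(YAW+np.pi))
r.movel(W(-.238,0,-.02),speed=.15)
print(sensors.read_ft_force().round(1))
r.movel(W(-.13,0,-.02),speed=.1); print(sensors.read_ft_force().round(1))
r.movel(W(-.043,0,-.02),speed=.08); print(sensors.read_ft_force().round(1),sensors.read_eef_pos().round(4),np.round(W(-.043,0,-.02),4))
r.movel(W(-.14,0,-.02),speed=.2)
r.dwell(.3)
a=eyes.snapshot("scene");b=eyes.snapshot("side")
o=np.hstack([cv2.resize(a[180:340,170:350],(400,400)),cv2.resize(b[130:290,270:430],(400,400))])
cv2.imwrite("pics/f1.png",o[:,:,::-1]);print(sensors.read_clock())
```

```text
[-0.3  0.6  0.3]
[-1.1  0.2  0.5]
[ 0.4 -0.   0.3] [ 0.6553 -0.0866  0.07  ] [ 0.6556 -0.0866  0.07  ]
33.95
```

View pics/f1.png

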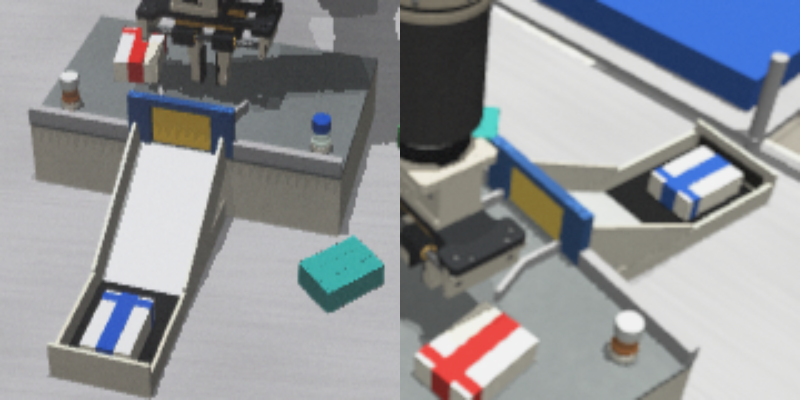

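The carton is in the bay, the flap hangs shut and the other things are where they stood. I'll lift clear and hand in.

Run:
```python
from h import *
r.movel(W(-.14,0,.1),speed=.2)
r.dwell(.3); print(sensors.read_clock()); print(workorder.finish_job())
```

```text
35.0
the job is handed in; nothing more can be done
None
```

The blue-banded carton was pushed through the flap and lies in the bay, the flap hangs shut behind it with the fingers well clear, and the job was handed in at 35.0 s. On the first try the fingertips sat about 35 mm higher than specified, so they slid over the carton's top with a light touch of about 2 N and didn't move it.

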